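Pin the test fixture and poise the power board over its probes

ROBOT

A 6-joint arm with a two-finger parallel gripper is mounted at the origin on the work surface. World frame = base frame: x ahead of the robot, y to its left, z up, the work surface at z = 0. Lengths are in m, angles in rad, forces in N, time in s.
With the tool pointing down it reaches from about 0.25 to 0.775 m from the base axis. Payload 8.9 kg.
Tool frame: the origin (TCP) lies at the very end of the fingers, on their centre line; the grasp point (between the pads) lies 19 mm behind it; z points along the fingers, y is the line along which they close (so a half turn about z gives the same grasp; the last joint's range is limited). The gripper opens to 85 mm and grips with 20 to 120 N. Pads are 22 mm wide; open, the fingers measure 114 mm over their backs; the gripper's body (76 mm by 85 mm) begins 54 mm behind the grasp point. The pads swing forward as they close: fully open they stand 13 mm farther back than shut.
Start: joints at [1.148, 0.291, -0.153, 1.127, 0, 1.431], TCP at [0.147, 0.504, 0.231] pointing down, gripper open.
Joint ranges: [-2.52, 2.52], [-0.91, 1.74], [-1.3, 1.37], [-1.96, 2.02], [-1.52, 1.47], [-3.14, 3.14]. Speed limits (rad/s): [2.22, 2.22, 2.79, 3.14, 3.14, 3.14].

INTERFACE

Orientations are given as a unit quaternion [x, y, z, w].
In Python, from rig import monitor, read_camera, camera_params, workorder gives the robot as it stands. The module is installed in compiled form; this text tells all that it offers.
- The arm moves only by the shell command python3 -m inch 'ROWS' [FORCE]. ROWS is JSON, a list of rows, each a list of 7 numbers: the shift along the tool's x, y, z in mm, then the turn, a rotation vector about the tool's x, y, z in rad, then the closure, from 0 (fully open) to 1 (shut). In form: [[x, y, z, wx, wy, wz, fingers], ...]. A call has 1 to 12 rows; each row shifts and turns the commanded pose from where the row before left it, along the tool's axes as they then stand; what a row does not reach is not made up. A row lasts 1/8 s, in which the tool goes at most 62.5 mm and 10.7 degrees, less where a joint would pass 70% of its speed; a pose out of reach is approached as far as the arm can. A call with a gripper value outside its range is refused whole. The fingers move at their own pace and stop on an object; FORCE is the grip in N (left out, the last holds). Time passes only in rows, so rows that do not move let the fingers close. It gives the time, the measured TCP pose, the force, the opening and the grip force at its end, in the units of the state.
- monitor.observe(): the state, without advancing time (a new reading comes with each control period).
- read_camera(name): name is "scene" or "top" or "wrist"; returns (picture, depth): 384x512x3 uint8, red, green, blue; 384x512 float32, m along the optical axis (not along the pixel's ray), 0 where there is no reading.
- camera_params(name): a dict with "fov_y" (degrees; the focal length in pixels is half the picture's height over the tangent of half this angle, whatever the lens; pixels are square), "cx", "cy" (the principal point, pixels), "world_from_camera" (4x4, takes a point from camera to world coordinates); the wrist camera has in their place "mount" (4x4, takes a point from camera to tool coordinates, whose origin is the TCP and whose axes are the flange's). Camera axes: x right, y down, z forward; pixel columns grow to the right and rows downward; lengths in m; the calibration is good to about 2 mm. A picture is of the moment at which its call begins: read the wrist's pose just before it. camera_params takes no time and is no camera call.
- workorder.close_job(): hands the job in; it is judged then, once.
The state is a dict: "t": time; "q": joint angles; "qvel": joint speeds; "effort": joint torques, N m; "position": TCP position; "tool_rot": TCP orientation; "ft_force": force on the tool from outside, world axes, zero at the start; "ft_torque": the same for the moment, N m; "width": opening from 0.0 (shut) to 1.0 (fully open); "grip_force": force on a finger pad.
Only numpy, scipy, OpenCV 4.12 (cv2) and the standard library are available. Lean on these libraries where they do the work, as an engineer would, in place of code of your own. Each camera call takes 0.05 s, during which the arm holds its last target. There are 200 camera calls.

TASK

Lock the test fixture to its bench fork by pushing the locking pin all the way down until its head seats. Then lift the green power board by its balance point, near the heavy transformer, and hold it level and still with its feet about 5 cm above the fixture's probe plate, square over the nest with the transformer at the blue end stop's end. Finish while still holding it there: do not lower it onto the probes, do not tip it or knock it against the fixture, and leave the other things on the bench where they are.

Things in the scene. Friction and masses are not known exactly. Their poses are not given: they have to be found in the camera images.
- board: Green power board, 180 x 64 mm (long along its x), 3.2 mm thick, on four 20 mm brass feet near the corners (82, 25 mm from the middle). Origin: its middle, at the feet's bottom, on the bench; z up. Underside 20, top face 23 mm above the origin; parts up to 26 mm high stand on it, green terminals at the -x end. The bare long edges (y = +/-32 mm) can be gripped across the width.
- transformer (a point): Top centre of the transformer on the green board (dark core 54 x 20 mm, yellow winding 31 x 46 mm), 60 mm along the board's +x from its middle and 63 mm above the feet's bottom. It outweighs all the rest: whatever its weight (0.4 to 0.62 kg) the board balances 42 mm from its middle towards it, on the centre line; gripped there with 25 to 60 N it stays level, farther off the heavy end sags.
- fixture: Bed-of-nails test fixture: grey case 240 x 150 mm (long along its x), 56 mm high, fixed. Origin: centre of its underside, on the bench. At its -y side a steel lug lies in a yellow fork on the bench, 36 mm wide, 35 mm high; hole 30 mm towards -x of the case's middle and 100 mm from it towards -y; outer end at 133 mm; low foot 76 mm wide.
- nest (a point): Centre of the pale probe plate's top face (196 x 80 mm), 64 mm above the bench; axes as the fixture's. The board belongs with its middle over this point and its +x (transformer) end at +x, where the blue end stop stands (100 mm out). On the plate stand: blue stop 16 mm high, black corner guides and end stop 12, tooling pins 14, probes 7 mm.
- lock_pin (a joint): Travel of the headed steel locking pin, m: 0 = its 30 mm shank is only started in the fork's upper plate; 0.024 = down through fork, lug and fork, the head lying on the fork. Starts between 0 and 0.006, stays where it is left, slides against a steady friction of about 5 N and meets a hard stop only when seated.
- pin_head (a point): Centre of the top face of the locking pin's head (steel disc 24 mm across, 8 mm thick, red dot on top). Height above the bench: 67 mm at joint 0, 43 mm when seated. The pin slides straight down.
- blue_board: Bystander: a blue control board, 150 x 64 mm on 20 mm feet, up to 43 mm high, with a finned chip in the middle. Origin: its middle, at the feet's bottom. Leave it alone.
- tape_roll: Bystander: orange tape roll lying flat, 52 mm across, 18 mm high, origin under its centre.
- solder_reel: Bystander: upright white reel of solder, 52 mm across, 44 mm high, origin under its centre.
- flux_bottle: Bystander: amber bottle, 42 mm across, 105 mm high, origin under its centre.
- esd_brush: Bystander: black brush lying flat, about 160 mm long, origin under its middle.
- screwdriver: Bystander: screwdriver with yellow handle lying flat, 170 mm long, origin under its middle.
- tweezers: Bystander: steel tweezers lying flat, 130 mm long, origin under their middle.
- multimeter: Bystander: orange multimeter lying flat, 150 x 75 x 43 mm, origin under its centre.
There are look-alikes about, which are no part of the job. Leave any pink look-alike of the board alone.

How it is judged:
On the way, in this order (a step that is already met when the one before it is completed fails the run):
1. the locking pin is pushed home (value of joint lock_pin above 0.022 m), for 0.2 s.
2. the green board is lifted clear, level, gripped at its balance point (contact force between the fingers and board above 2 N and height (world z) of board above 0.03 m and angle between board's own z axis and vertical below 0.1 rad and x of the grasp point in the frame of board between 0.024 and 0.06 m), for 0.2 s.
At the end, for the whole second after the job is handed in: Pin seated within 2 mm; green board held in the fingers within 18 mm of its balance point, off the fixture, feet 30 to 75 mm above the probe plate, tilt under 3 degrees, middle within 15 mm of the nest centre, under 6 degrees off square, transformer at the blue stop end, at rest (value of joint lock_pin above 0.022 m and contact force between the fingers and board above 2 N and x of the grasp point in the frame of board between 0.024 and 0.06 m and contact force between board and fixture below 0.1 N and z of board in the frame of nest between 0.03 and 0.075 m and angle between board's own z axis and vertical below 0.052 rad and horizontal distance between board and nest below 0.015 m and angle between the x axis of board and the x axis of nest, either way round below 0.1 rad and x of transformer in the frame of nest above 0.03 m and linear speed of board below 0.015 m/s and angular speed of board below 0.08 rad/s); the arm keeps its last pose, push and grip.
It fails at once if the green board is tipped more than 14 degrees (angle between board's own z axis and vertical above 0.25 rad).
It fails at once if the green board is knocked against the fixture (contact force between board and fixture above 3 N).
It fails at once if a bystander is moved more than 20 mm (distance of any of blue_board, tape_roll, solder_reel, flux_bottle, esd_brush, screwdriver, tweezers, multimeter from where it was at the start of the episode above 0.02 m).
It also fails if it takes over 58 s, if anything falls off the work surface, if the arm or the gripper's body presses on something with over 40 N, if the wrist force passes 120 N, or if a joint passes its speed limit or range.

## Working session

There is one attempt and no reset: what is moved stays moved. The work goes in short steps, Python scripts to look and compute and a shell command to move; the robot and the scene stay as the last step left them, time stands still between calls to the robot, and variables do not carry over. Pictures are saved under pics/ and viewed, at most 10 in all, crops included, and the job is handed in when it is done.

```bash
mkdir -p pics; cat > h.py <<'E'
import numpy as np,cv2
from rig import monitor, read_camera, camera_params
from scipy.spatial.transform import Rotation as R
def cam(name):
    s=monitor.observe(); im,d=read_camera(name); p=camera_params(name)
    f=192/np.tan(np.radians(p["fov_y"])/2)
    if name=="wrist":
        T=np.eye(4);T[:3,:3]=R.from_quat(s["tool_rot"]).as_matrix();T[:3,3]=s["position"]
        W=T@np.array(p["mount"])
    else: W=np.array(p["world_from_camera"])
    v,u=np.mgrid[:384,:512]
    P=np.stack([(u-p["cx"])/f*d,(v-p["cy"])/f*d,d,np.ones_like(d)],-1)@W.T
    P=P[...,:3]; P[d==0]=np.nan
    return im,P
def save(n,im,k=1): cv2.imwrite(f"pics/{n}.png",cv2.resize(im[...,::-1],None,fx=k,fy=k,interpolation=cv2.INTER_CUBIC))
E
python3 - <<'E'
from h import *
for n in("top","scene"):
    im,P=cam(n); np.savez(n,im=im,P=P); save(n,im,1.56)
    print(n,np.round(camera_params(n)["world_from_camera"],2).tolist())
s=monitor.observe();print(s["tool_rot"],s["t"],s["width"])
E
```

```text
top [[0.02, -0.99, 0.16, 0.31], [-1.0, -0.02, 0.0, -0.11], [-0.0, -0.16, -0.99, 1.57], [0.0, 0.0, 0.0, 1.0]]
scene [[0.24, 0.65, -0.72, 1.41], [0.97, -0.14, 0.19, -0.35], [0.02, -0.75, -0.66, 0.9], [0.0, 0.0, 0.0, 1.0]]
[ 1.41414281e-01  9.89950342e-01 -5.43645888e-04 -1.59219738e-04] 0.1 0.9996868742209863
```

View pics/top.png

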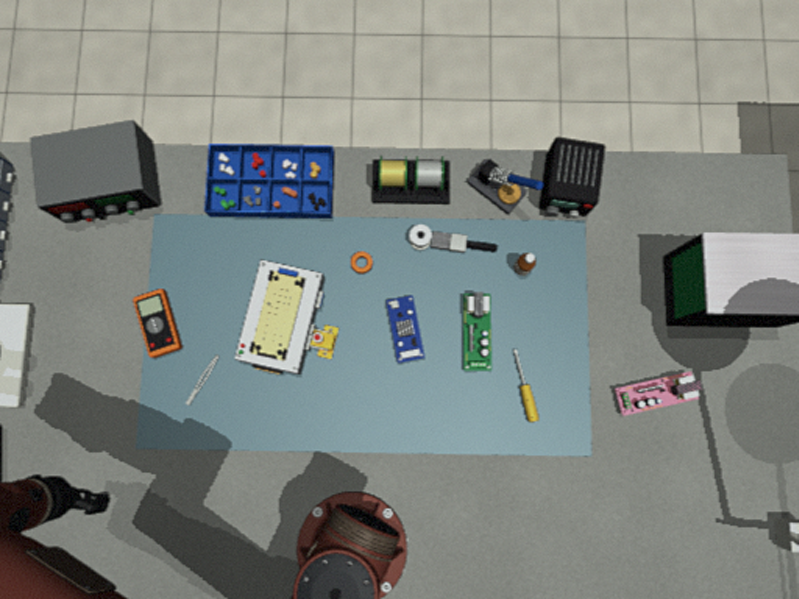

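View pics/scene.png

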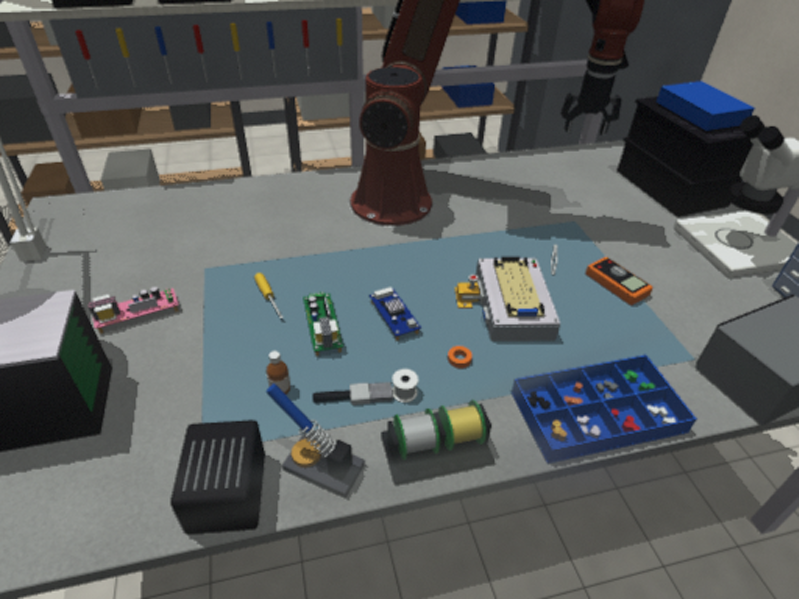

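The top view shows the fixture at (280,318), with its red-dotted pin at (318,338) and the blue stop at its far end (288,271). Two boards could be the one meant: green at (477,332) and pink at (655,393). The green one fits, with its transformer at the far end (478,303); the pink is the look-alike. I'll confirm in a crop and measure.

```bash
python3 - <<'E'
from h import *
z=np.load("top.npz");im,P=z["im"],z["P"]
save("crop",im[155:250,140:330],4.2)
hsv=cv2.cvtColor(im,cv2.COLOR_RGB2HSV);v,u=np.mgrid[:384,:512]
def box(u0,u1,v0,v1):return (u>u0)&(u<u1)&(v>v0)&(v<v1)
def rect(m,n):
    q=P[m&np.isfinite(P[...,0])]; r=cv2.minAreaRect((q[:,:2]*1000).astype(np.float32))
    print(n,len(q),r,np.median(q[:,2]))
H,S,V=[hsv[...,i] for i in range(3)]
g=box(292,318,184,240)&(P[...,2]>.015); rect(g&(P[...,2]<.03),"board"); rect(g,"board all")
print("transf",np.nanmean(P[g&(P[...,2]>.055)],0),(g&(P[...,2]>.055)).sum())
f=box(145,212,160,245)
rect(f&(P[...,2]>.048)&(P[...,2]<.060),"case"); rect(f&(P[...,2]>.061)&(P[...,2]<.068)&(H>18)&(H<40)&(S>40),"plate")
b=box(170,200,160,185)&(H>100)&(H<125)&(S>120);print("bluestop",np.nanmean(P[b],0))
r=box(195,215,205,225)&((H<8)|(H>172))&(S>110);print("red",r.sum(),np.nanmean(P[r],0),np.argwhere(r).mean(0))
h=box(197,212,207,225);print(np.round(P[207:226:2,197:216:2,2]*1000))
E
```

```text
board 552 ((491.001708984375, -281.6267395019531), (180.02015686035156, 64.12580871582031), 1.0474883317947388) 0.02217273067887815
board all 846 ((491.001708984375, -281.6267395019531), (180.02015686035156, 64.12580871582031), 1.0474883317947388) 0.024878648783640656
transf [ 0.55122353 -0.28120257  0.06136643] 151
case 1545 ((513.6116333007812, 163.0266571044922), (176.07896423339844, 237.5491180419922), 78.3640365600586) 0.05485440333299296
plate 722 ((509.8383483886719, 144.134765625), (147.88275146484375, 194.1226806640625), 78.59623718261719) 0.0638151426858643
bluestop [0.61377868 0.15728542 0.07840545]
red 8 [0.46665585 0.08651171 0.06809699] [215.875 202.875]
[[50. 46.  5. -1. -4.  6. -1.  0. -3. -0.]
 [54. 35. 33. -1. -7.  4.  7.  2.  1.  1.]
 [61. 35. 24. 25. 24.  4.  0.  1.  3. -1.]
 [46. 32. 33. 67. 59. 36. 30. 36. 15.  6.]
 [45. 26. 61. 69. 64. 31. 27. 28. 36.  9.]
 [32. 32. 66. 64. 66. 22. 30. 34. 31.  6.]
 [33. 29. 36. 60. 32. 33. 38. 36. 33. -4.]
 [33. 22. 28. 34. 30. 33. 32. 33. 26.  1.]
 [33. 21.  7.  1. 25. 20. 26. 36. 11.  2.]
 [-1.  5. -6. -0.  4.  5. 10.  6.  3. -1.]]
```

View pics/crop.png

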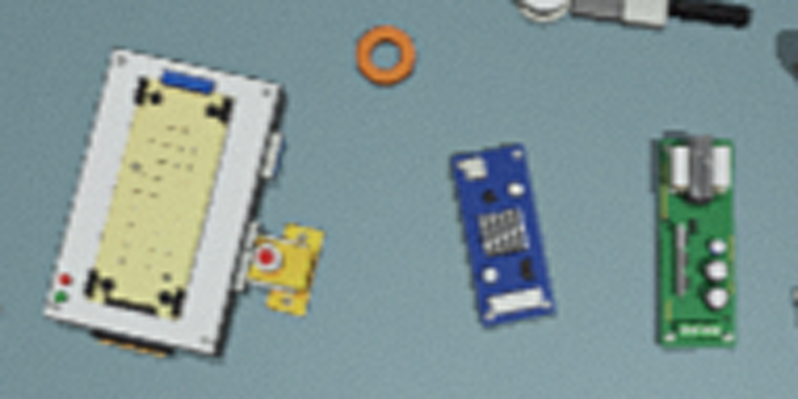

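The crop confirms it: green board at crop (697,240) with its transformer at the far (+x) end. The blue stop is at (188,80), and the pin with its red dot is at (267,257). The fixture yaw is about -11.6°, and the hole predicted from the blue stop matches the red dot to within 2 mm. I'll move over the pin with the fingers closing.

```bash
cat >> h.py <<'E'
def go(x,y,z,yaw):  # deltas in tool axes; yaw = world angle (deg) of tool y axis
    s=monitor.observe();Rm=R.from_quat(s["tool_rot"]).as_matrix()
    d=Rm.T@(np.array([x,y,z])-s["position"])*1000
    yw=np.arctan2(Rm[1,1],Rm[0,1]);a=(np.radians(yaw)-yw+np.pi/2)%np.pi-np.pi/2
    print("pos",np.round(s["position"],4),"d",np.round(d,1),"wz",round(-a,4),"zdir",np.round(Rm[:,2],3),"F",np.round(s["ft_force"],1),"w",round(s["width"],3),"grip",s["grip_force"],"t",s["t"])
E
python3 -m inch '[[-35,-26,0,0,0,-0.01,1],[-35,-26,0,0,0,-0.01,1],[-35,-26,0,0,0,-0.01,1],[-35,-26,0,0,0,-0.01,1],[-35,-26,0,0,0,-0.01,1],[-35,-26,0,0,0,-0.01,1],[-35,-26,0,0,0,-0.01,1],[-35,-26,0,0,0,-0.01,1],[-35,-26,0,0,0,0,1],[-35,-26,0,0,0,0,1],[-35,-26,0,0,0,0,1],[-35,-26,0,0,0,0,1]]' 40
python3 - <<'E'
from h import *
go(.4667,.0860,.1,78.4)
im,P=cam("wrist");np.savez("w1",im=im,P=P);save("w1",im,1.5)
E
```

```text
t: 1.6
position: [0.4838, 0.1021, 0.2311]
tool_rot: [0.102, 0.995, 0.0, -0.0]
ft_force: [-0.2, 0.9, -0.4]
width: -0.0
grip_force: 0.0
pos [0.4838 0.1021 0.2311] d [ 13.4 -19.2 131.1] wz -0.0015 zdir [-0.  0. -1.] F [-0.2  0.9 -0.4] w -0.0 grip 0.0 t 1.6
```

View pics/w1.png

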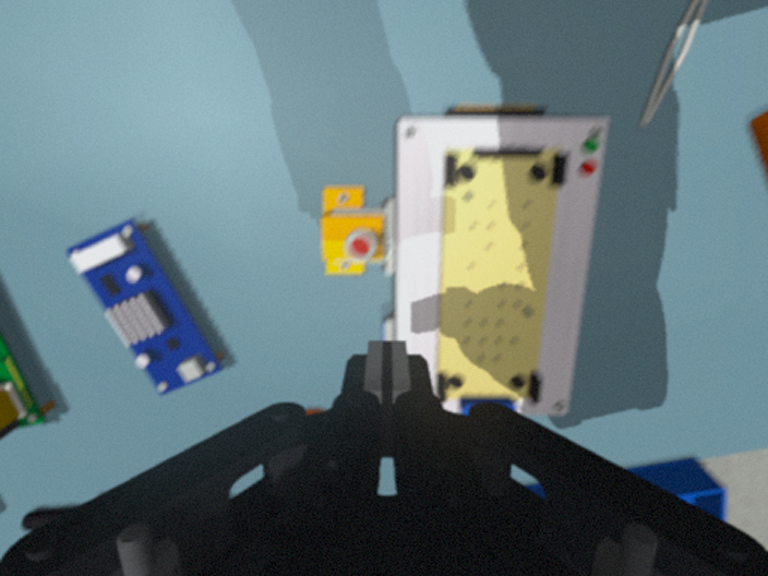

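The wrist view shows the red dot at (361,245) and the probe plate from about (447,150) to (542,402). I'll measure both from here.

```bash
python3 - <<'E'
from h import *
z=np.load("w1.npz");im,P=z["im"],z["P"]
hsv=cv2.cvtColor(im,cv2.COLOR_RGB2HSV);v,u=np.mgrid[:384,:512];H,S,V=[hsv[...,i] for i in range(3)]
r=(u>230)&(u<252)&(v>152)&(v<175)&((H<8)|(H>172))&(S>110);print("red",r.sum(),np.nanmedian(P[r],0))
m=((u>268)&(u<400)&(v>75)&(v<280)&(P[...,2]>.051)&(P[...,2]<.0605)).astype(np.uint8)
m=cv2.morphologyEx(m,cv2.MORPH_OPEN,np.ones((5,5)))>0
q=(P[m][:,:2]*1000).astype(np.float32);print("case",cv2.minAreaRect(q))
m=((u>285)&(u<380)&(v>95)&(v<280)&(H>20)&(H<35)&(S>50)&(P[...,2]>.06)).astype(np.uint8)
m=cv2.morphologyEx(m,cv2.MORPH_OPEN,np.ones((5,5)))>0
q=(P[m][:,:2]*1000).astype(np.float32);print("plate",cv2.minAreaRect(q),np.median(P[m][:,2]))
rr=P[r].mean(0);go(rr[0],rr[1],.1,78.4)
E
```

```text
red 83 [0.47146729 0.08396279 0.06816315]
case ((519.9393310546875, 179.24114990234375), (143.58998107910156, 235.43911743164062), 78.36424255371094)
plate ((521.0908203125, 176.6578826904297), (78.68512725830078, 192.62075805664062), 78.22232055664062) 0.06530535694225104
pos [0.4872 0.0988 0.231 ] d [ 12.8 -17.7 131. ] wz -0.0035 zdir [ 0.002 -0.002 -1.   ] F [ 3.2 -4.1  0.2] w -0.001 grip 0.0 t 1.65
```

```bash
python3 -m inch '[[4,-5,15,0,0,0,1],[4,-5,15,0,0,0,1],[4,-5,15,0,0,0,1],[0,0,15,0,0,0,1],[0,0,0,0,0,0,1],[0,0,0,0,0,0,1],[0,0,0,0,0,0,1]]'
cat > m.py <<'E'
from h import *
im,P=cam("wrist");save("w2",im,1.5)
hsv=cv2.cvtColor(im,cv2.COLOR_RGB2HSV);H,S,V=[hsv[...,i] for i in range(3)]
r=(((H<8)|(H>172))&(S>110)&(P[...,2]>.035)&(P[...,2]<.075)).astype(np.uint8)
n,l,st,c=cv2.connectedComponentsWithStats(r)
for i in range(1,n):
    if st[i,4]>25: print("red",c[i].round(),st[i,4],np.nanmedian(P[l==i],0).round(4))
m=((H>20)&(H<35)&(S>50)&(P[...,2]>.06)&(P[...,2]<.07)).astype(np.uint8)
m=cv2.morphologyEx(m,cv2.MORPH_OPEN,np.ones((5,5)))>0
q=(P[m][:,:2]*1000).astype(np.float32);print("plate",cv2.minAreaRect(q),np.median(P[m][:,2]))
go(.4667,.0860,.1,78.4)
E
python3 m.py
```

```text
t: 2.52
position: [0.4688, 0.0912, 0.1719]
tool_rot: [0.102, 0.995, 0.0, 0.0]
ft_force: [-0.5, -0.5, 0.6]
width: 0.001
grip_force: 0.0
red [438. 125.] 114 [0.4485 0.2552 0.0611]
red [253. 188.] 163 [0.4695 0.0864 0.0681]
plate ((510.45489501953125, 179.91893005371094), (80.9996337890625, 177.6374969482422), 78.33844757080078) 0.06525832902236794
pos [0.4688 0.0912 0.1718] d [ 1.  -5.5 71.8] wz -0.0012 zdir [ 0.001  0.    -1.   ] F [ 0.2 -0.2  0.5] w 0.004 grip 0.0 t 2.575
```

```bash
python3 -m inch '[[0,-5,30,0,0,0,1],[0,0,30,0,0,0,1],[0,0,30,0,0,0,1],[0,0,5,0,0,0,1],[0,0,5,0,0,0,1],[0,0,5,0,0,0,1],[0,0,5,0,0,0,1],[0,0,5,0,0,0,1],[0,0,0,0,0,0,1],[0,0,0,0,0,0,1]]'
```

```text
t: 3.82
position: [0.4672, 0.0862, 0.0564]
tool_rot: [0.102, 0.995, -0.0, -0.0]
ft_force: [-0.2, 0.0, -0.4]
width: -0.0
grip_force: 0.0
```

```bash
python3 -m inch '[[0,0,4,0,0,0,1],[0,0,4,0,0,0,1],[0,0,2,0,0,0,1]]'; python3 -m inch '[[0,0,2,0,0,0,1],[0,0,2,0,0,0,1],[0,0,1,0,0,0,1]]'
```

```text
t: 4.2
position: [0.4673, 0.0862, 0.0462]
tool_rot: [0.102, 0.995, -0.0, -0.0]
ft_force: [-1.4, 0.3, 4.7]
width: 0.001
grip_force: 2.4
t: 4.58
position: [0.4674, 0.0862, 0.0427]
tool_rot: [0.102, 0.995, -0.0, 0.0]
ft_force: [-11.3, -0.1, 42.1]
width: -0.002
grip_force: 20.9
```

The pin met a hard stop at z = 0.043, with 42 N on the wrist, so it is seated. I'll back off and go to the board, opening the fingers.

```bash
python3 -m inch '[[0,0,-2,0,0,0,1],[0,0,-15,0,0,0,1],[0,0,-40,0,0,0,1],[0,0,-50,0,0,0,1],[0,0,-50,0,0,0,1],[0,0,0,0,0,0,1],[0,0,0,0,0,0,1]]'
python3 m.py; python3 - <<'E'
from h import *
go(.51,-.281,.2,91)
E
```

```text
t: 5.45
position: [0.4671, 0.0862, 0.1978]
tool_rot: [0.102, 0.995, -0.0, -0.0]
ft_force: [0.4, -0.1, -0.9]
width: 0.002
grip_force: 0.0
red [427. 124.] 92 [0.4485 0.2552 0.061 ]
red [259. 175.] 117 [0.4692 0.0864 0.0448]
plate ((518.7283935546875, 178.01470947265625), (80.6939468383789, 194.77210998535156), 78.1795425415039) 0.06528772151661288
pos [0.4667 0.0862 0.1972] d [-0.2 -0.1 97.2] wz -0.0014 zdir [-0.002 -0.    -1.   ] F [-0.4  0.6 -0.3] w 0.001 grip 0.0 t 5.5
pos [0.4667 0.0862 0.1972] d [-116.7 -350.8   -2.8] wz -0.2213 zdir [-0.002 -0.    -1.   ] F [-0.4  0.6 -0.3] w 0.001 grip 0.0 t 5.5
```

View pics/w2.png

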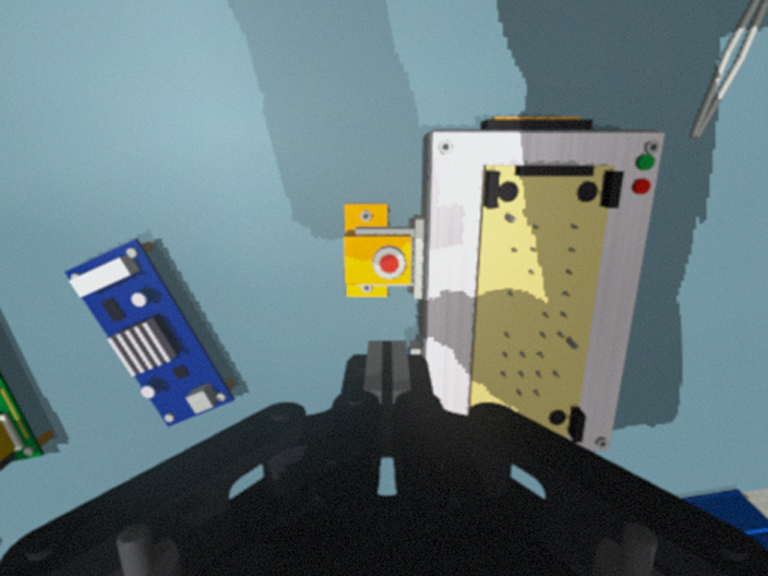

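The pin head is lower, matching a 23–24 mm stroke, and it lies on the fork at (389,263). The nest is near (0.518, 0.178) with yaw -11.7°. Now to the green board.

```bash
python3 -m inch '[[-20,-42,0,0,0,0,0],[-20,-43,0,0,0,0,0],[-20,-43,0,0,0,0,0],[-20,-43,0,0,0,0,0],[-20,-43,0,0,0,0,0],[-20,-43,0,0,0,0,0],[-20,-42,0,0,0,0,0],[-20,-42,0,0,0,0,0],[0,0,0,0,0,-0.11,0],[0,0,0,0,0,-0.11,0],[0,0,0,0,0,0,0],[0,0,0,0,0,0,0]]'
python3 - <<'E'
from h import *
im,P=cam("wrist");np.savez("w3",im=im,P=P);save("w3",im,1.5)
hsv=cv2.cvtColor(im,cv2.COLOR_RGB2HSV);H,S,V=[hsv[...,i] for i in range(3)]
m=((H>45)&(H<80)&(S>80)&(P[...,2]>.015)&(P[...,2]<.03)).astype(np.uint8)
m=cv2.morphologyEx(m,cv2.MORPH_OPEN,np.ones((3,3)))>0
q=(P[m][:,:2]*1000).astype(np.float32);print("board",cv2.minAreaRect(q),q.min(0),q.max(0),np.median(P[m][:,2]))
t=(P[...,2]>.055)&(P[...,2]<.072);print("tr",t.sum(),np.nanmean(P[t],0),np.nanmin(P[t],0),np.nanmax(P[t],0))
go(.533,-.281,.1,91)
E
```

```text
t: 7.0
position: [0.5547, -0.2798, 0.1974]
tool_rot: [-0.007, 1.0, 0.0, -0.001]
ft_force: [0.7, -0.0, 0.2]
width: 0.999
grip_force: 0.0
board ((493.1231994628906, -281.22320556640625), (180.31312561035156, 63.97669219970703), 0.5771854519844055) [ 402.6975  -313.74957] [ 583.57947 -248.71399] 0.024391853889874193
tr 2332 [ 0.5844443  -0.30362264  0.06353332] [ 0.52576648 -0.49842763  0.05506106] [ 0.83081154 -0.04745673  0.07192762]
pos [ 0.5548 -0.2798  0.1977] d [21.8 -0.9 97.7] wz -0.0029 zdir [-0.001  0.001 -1.   ] F [ 0.4 -0.7 -0.7] w 1.002 grip 0.0 t 7.05
```

View pics/w3.png

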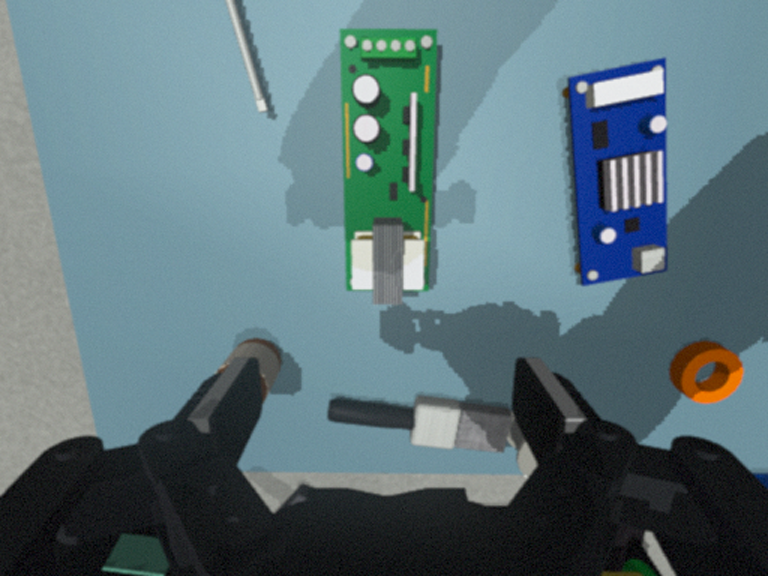

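The board is directly ahead: its terminals at (390,45) and transformer at (388,262). The flux bottle at (255,360) is nearby, so I'll check its clearance.

```bash
python3 - <<'E'
from h import *
for n,b in(("top",(325,348,155,180)),("scene",(165,190,220,255))):
    z=np.load(n+".npz");P=z["P"][b[2]:b[3],b[0]:b[1]].reshape(-1,3);P=P[(P[:,2]>.03)&(P[:,2]<.13)]
    print(n,len(P),P.min(0).round(3),P.max(0).round(3),np.median(P,0).round(3))
E
```

```text
top 133 [ 0.63  -0.411  0.031] [ 0.671 -0.37   0.111] [ 0.645 -0.386  0.07 ]
scene 241 [ 0.644 -0.411  0.03 ] [ 0.677 -0.37   0.105] [ 0.664 -0.39   0.067]
```

```bash
python3 -m inch '[[7,-0.5,25,0,0,0,0],[7,-0.5,25,0,0,0,0],[6,0,25,0,0,0,0],[0,0,0,0,0,0,0],[0,0,0,0,0,0,0]]'
python3 - <<'E'
from h import *
go(.534,-.2807,.004,90.8)
E
```

```text
t: 7.68
position: [0.5357, -0.2817, 0.1243]
tool_rot: [-0.008, 1.0, -0.0, 0.001]
ft_force: [-0.5, -0.3, -0.7]
width: 0.995
grip_force: 0.0
pos [ 0.5357 -0.2817  0.1243] d [  1.9   1.1 120.3] wz 0.0018 zdir [ 0.001 -0.001 -1.   ] F [-0.5 -0.3 -0.7] w 0.995 grip 0.0 t 7.675
```

```bash
python3 -m inch '[[1,1,25,0,0,0,0],[1,0,25,0,0,0,0],[0,0,25,0,0,0,0],[0,0,20,0,0,0,0],[0,0,15,0,0,0,0],[0,0,9,0,0,0,0],[0,0,0,0,0,0,0],[0,0,0,0,0,0,0]]'
python3 - <<'E'
from h import *
go(.534,-.2807,.004,90.8)
im,P=cam("wrist");save("w4",im,1.5)
E
```

```text
t: 8.68
position: [0.5335, -0.2808, 0.005]
tool_rot: [-0.008, 1.0, -0.0, 0.0]
ft_force: [0.6, 0.1, -0.6]
width: 1.002
grip_force: 0.0
pos [ 0.5335 -0.2808  0.005 ] d [-0.5  0.1  1. ] wz 0.0022 zdir [ 0.001 -0.001 -1.   ] F [ 0.6  0.1 -0.6] w 1.002 grip 0.0 t 8.675
```

View pics/w4.png

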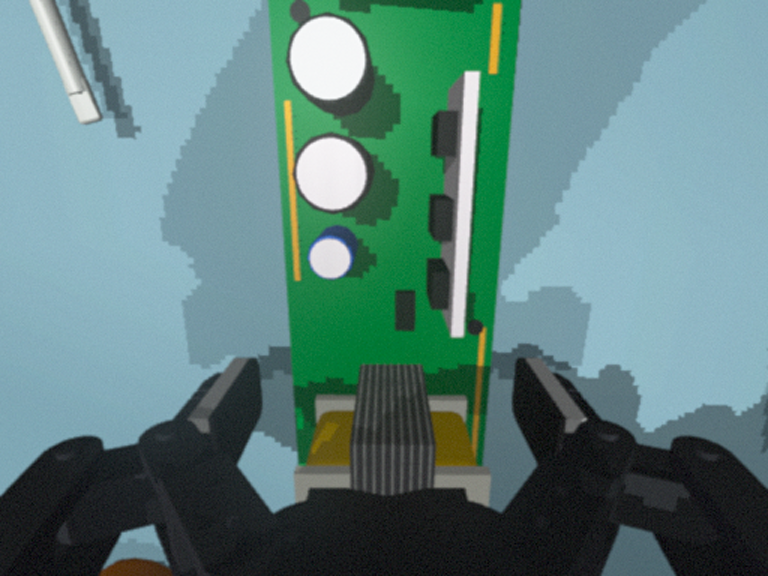

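The fingers straddle the board symmetrically, at (240,400) and (545,400), next to the transformer core at (390,420). I'll close at 45 N.

```bash
python3 -m inch '[[0,0,0,0,0,0,1],[0,0,0,0,0,0,1],[0,0,0,0,0,0,1],[0,0,0,0,0,0,1],[0,0,0,0,0,0,1]]' 45
python3 -m inch '[[0,0,-2,0,0,0,1],[0,0,-2,0,0,0,1],[0,0,-2,0,0,0,1],[0,0,-2,0,0,0,1],[0,0,0,0,0,0,1],[0,0,0,0,0,0,1]]'
cat > b.py <<'E'
from h import *
s=monitor.observe();im,P=cam("wrist");save("w5",im,1.5)
hsv=cv2.cvtColor(im,cv2.COLOR_RGB2HSV);H,S,V=[hsv[...,i] for i in range(3)]
z0=s["position"][2]+.018
m=((H>50)&(H<75)&(S>100)&(abs(P[...,2]-z0)<.015)).astype(np.uint8)
m=cv2.morphologyEx(m,cv2.MORPH_OPEN,np.ones((3,3)))
n,l,st,c=cv2.connectedComponentsWithStats(m);i=1+np.argmax(st[1:,4]);m=l==i
q=P[m];c0=np.median(q,0)
for _ in range(3):
    A=np.c_[q[:,:2]-c0[:2],np.ones(len(q))];k=np.linalg.lstsq(A,q[:,2],rcond=None)[0];e=abs(A@k-q[:,2]);q=q[e<max(.002,np.median(e)*2.5)]
print("slope x,y (rad)",k[:2].round(4),"z",k[2].round(4),len(q),"rect",cv2.minAreaRect((P[m][:,:2]*1000).astype(np.float32)))
go(*s["position"],90)
E
python3 b.py
```

```text
t: 9.35
position: [0.5333, -0.2806, 0.0052]
tool_rot: [-0.008, 1.0, -0.0, 0.0]
ft_force: [-1.7, 1.1, 7.5]
width: 0.731
grip_force: 47.2
t: 10.1
position: [0.533, -0.2805, 0.0123]
tool_rot: [-0.008, 1.0, 0.0, -0.0]
ft_force: [-0.0, -0.6, -4.9]
width: 0.729
grip_force: 50.1
slope x,y (rad) [-0.001   0.0018] z 0.0313 21516 rect ((494.23199462890625, -281.7838134765625), (141.97227478027344, 64.1419906616211), 0.13556835055351257)
pos [ 0.533  -0.2805  0.0123] d [-0. -0. -0.] wz 0.0162 zdir [-0.  0. -1.] F [ 0.6  0.  -5.2] w 0.728 grip 50.080878138542175 t 10.15
```

It is gripped and level. Lifting further.

```bash
python3 -m inch '[[0,0,-3,0,0,0,1],[0,0,-5,0,0,0,1],[0,0,-8,0,0,0,1],[0,0,-8,0,0,0,1],[0,0,-8,0,0,0,1],[0,0,-5,0,0,0,1],[0,0,-3,0,0,0,1],[0,0,0,0,0,0,1],[0,0,0,0,0,0,1],[0,0,0,0,0,0,1]]'; python3 b.py
```

```text
t: 11.4
position: [0.5328, -0.2804, 0.052]
tool_rot: [-0.008, 1.0, 0.0, -0.0]
ft_force: [0.8, -0.2, -6.0]
width: 0.73
grip_force: 50.3
slope x,y (rad) [-0.0013  0.0012] z 0.0711 21306 rect ((493.9658203125, -281.718505859375), (141.713623046875, 63.704708099365234), 0.1821383833885193)
pos [ 0.5329 -0.2804  0.0521] d [0. 0. 0.] wz 0.0162 zdir [-0.  0. -1.] F [ 0.   0.4 -5.5] w 0.727 grip 50.27713716030121 t 11.45
```

```bash
python3 -m inch '[[0,0,-4,0,0,0,1],[0,0,-9,0,0,0,1],[0,0,-14,0,0,0,1],[0,0,-15,0,0,0,1],[0,0,-15,0,0,0,1],[0,0,-14,0,0,0,1],[0,0,-9,0,0,0,1],[0,0,-4,0,0,0,1],[0,0,0,0,0,0,1],[0,0,0,0,0,0,1]]'
python3 - <<'E'
from h import *
go(.558,.1697,.136,78.3)
E
```

```text
t: 12.7
position: [0.5327, -0.2803, 0.1357]
tool_rot: [-0.008, 1.0, 0.0, -0.0]
ft_force: [0.2, 0.8, -5.8]
width: 0.727
grip_force: 50.4
pos [ 0.5327 -0.2803  0.1357] d [-32.6 449.5  -0. ] wz 0.2204 zdir [-0.001  0.001 -1.   ] F [ 0.2  0.8 -5.8] w 0.727 grip 50.41705548763275 t 12.7
```

```bash
python3 -m inch '[[0,4,0,0,0,0,1],[-1,8,0,0,0,0,1],[-1,13,0,0,0,0,1],[-2,18,0,0,0,0,1],[-2,22,0,0,0,0,1],[-2,24,0,0,0,0,1],[-2,24,0,0,0,0,1],[-2,24,0,0,0,0,1],[-2,24,0,0,0,0,1],[-2,24,0,0,0,0,1],[-2,24,0,0,0,0,1],[-2,24,0,0,0,0,1]]'
python3 -m inch '[[-2,24,0,0,0,0,1],[-2,24,0,0,0,0,1],[-2,24,0,0,0,0,1],[-2,24,0,0,0,0,1],[-2,24,0,0,0,0,1],[-1,24,0,0,0,0,1],[-1,20,0,0,0,0,1],[-1,15,0,0,0,0,1],[0,10,0,0,0,0,1],[0,5,0,0,0,0,1],[0,2,0,0,0,0,1],[0,0,0,0,0,0,1]]'
python3 - <<'E'
from h import *
go(.558,.1697,.136,78.3)
E
```

```text
t: 14.2
position: [0.549, -0.0451, 0.1365]
tool_rot: [-0.008, 1.0, 0.0, 0.0]
ft_force: [0.7, 0.2, -5.4]
width: 0.726
grip_force: 50.4
t: 15.7
position: [0.5591, 0.1487, 0.1363]
tool_rot: [-0.008, 1.0, -0.0, -0.0]
ft_force: [-0.5, -0.2, -5.2]
width: 0.728
grip_force: 50.4
pos [0.5591 0.1487 0.1363] d [ 0.8 21.1  0.3] wz 0.22 zdir [-0. -0. -1.] F [-0.5 -0.2 -5.2] w 0.728 grip 50.40824890136719 t 15.7
```

```bash
python3 -m inch '[[0,4,0,0,0,0,1],[0,7,0,0,0,0,1],[1,7,0,0,0,0,1],[0,3,0,0,0,0,1],[0,0,0,0,0,0.02,1],[0,0,0,0,0,0.04,1],[0,0,0,0,0,0.05,1],[0,0,0,0,0,0.05,1],[0,0,0,0,0,0.04,1],[0,0,0,0,0,0.02,1],[0,0,0,0,0,0,1],[0,0,0,0,0,0,1]]'
python3 -m inch '[[0,0,3,0,0,0,1],[0,0,4,0,0,0,1],[0,0,4,0,0,0,1],[0,0,3,0,0,0,1],[0,0,1,0,0,0,1],[0,0,0,0,0,0,1],[0,0,0,0,0,0,1],[0,0,0,0,0,0,1]]'
python3 b.py
python3 - <<'E'
from h import *
go(.558,.1697,.121,78.3)
im,P=cam("top");np.savez("top2",im=im,P=P);im2,_=cam("scene")
save("fin",np.hstack([im[140:270,130:290],im2[120:250,270:430]]),2.4)
E
```

```text
t: 17.2
position: [0.5577, 0.1699, 0.1363]
tool_rot: [0.102, 0.995, -0.0, -0.0]
ft_force: [-0.2, -0.4, -4.2]
width: 0.727
grip_force: 50.4
t: 18.2
position: [0.5578, 0.17, 0.1214]
tool_rot: [0.102, 0.995, 0.0, 0.0]
ft_force: [-0.8, -1.4, -4.6]
width: 0.726
grip_force: 50.4
slope x,y (rad) [-0.      0.0013] z 0.1405 24774 rect ((519.813720703125, 177.56285095214844), (63.86845397949219, 141.60792541503906), 77.962158203125)
pos [0.5578 0.17   0.1214] d [-0.  0.  0.] wz -0.2038 zdir [ 0.  0. -1.] F [-0.9 -0.8 -4. ] w 0.729 grip 50.397194623947144 t 18.25
pos [0.5578 0.17   0.1214] d [-0.2 -0.2  0.4] wz 0.0004 zdir [ 0.  0. -1.] F [-0.9 -0.8 -4. ] w 0.729 grip 50.397194623947144 t 18.25
```

View pics/w5.png

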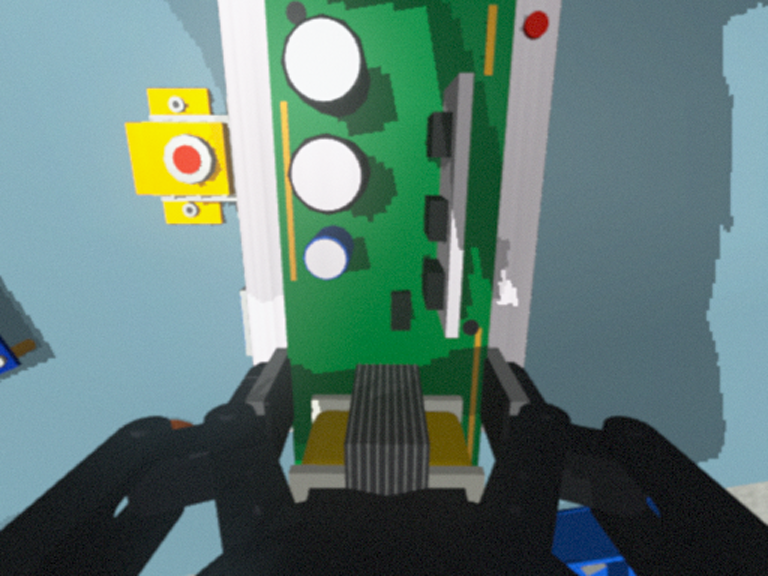

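View pics/fin.png

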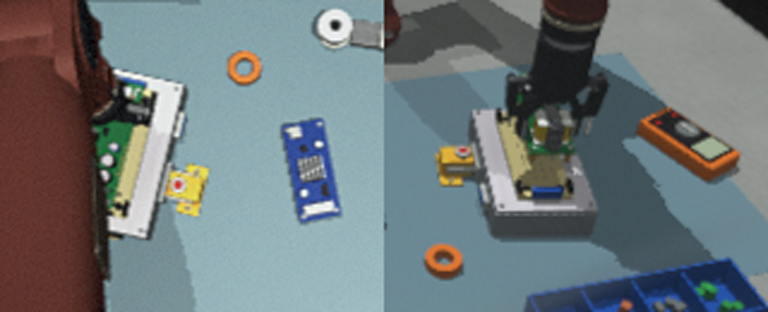

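The board hangs level (slope about 0.001 rad) and square over the nest, with the transformer at the blue-stop end. Its feet are about 52 mm above the plate, and the pin head (187,160) lies on the fork. Handing in.

```bash
python3 -m inch '[[0,0,0,0,0,0,1],[0,0,0,0,0,0,1],[0,0,0,0,0,0,1]]'; python3 -c "
from rig import workorder;print(workorder.close_job())"
```

```text
t: 18.73
position: [0.5577, 0.17, 0.1213]
tool_rot: [0.102, 0.995, 0.0, 0.0]
ft_force: [0.4, -0.1, -5.7]
width: 0.728
grip_force: 50.4
the job is handed in; nothing more can be done
None
```

I handed the job in at 18.7 s, with no verdict returned: the pin is seated, and the green board is held level and square about 5 cm above the probe plate, transformer at the blue stop end.

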